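# Take a fresh tub off the nested stack

### The job

A fresh tub is wanted for the next order: pull the top rectangular tub straight up out of its nested stack and set it down, without dropping it, upright in the middle of the square cardboard pad, then let go. The tub below it must stay seated in the stack, and the stack of round cups must be left alone.

Things in the scene. Friction and masses are not known exactly. Their poses are not given: they have to be found in the camera images.
- top_tub: Top of 3 equal nested rectangular white tubs, 60 mm high: collar 50 (its x) x 70 (its y) mm, 32 high, 3 mm walls, over a foot 41 x 61, 28 high, sunk in the tub below, so only the collar shows; grip it from above across the 50 mm. Sprung nubs on the foot hold it with 3 to 5 N for the first 18 mm of lift; clear after 28. 60 to 110 g. Origin: centre of the foot's underside, 60 mm below the rim; z up.
- second_tub: The identical tub directly below the top one, its origin 32 mm lower (centre of its foot's underside; z up). It is loose too, but stronger nubs (about 10 N) hold it in the lowest tub, which is fixed on a steel base plate 84 x 104 mm. Its rim meets the lower edge of the top tub's collar. The stack stands left or right of the pad.
- round_cup: The top one of a similar stack of three nested round white cups, 58 mm across and 60 mm high, on a like base plate on the other side of the pad; leave it alone. Origin: centre of the underside of its foot, 60 mm below its rim; z up.
- pad: Square plain brown cardboard pad, 120 x 120 x 4 mm, fixed flat on the table between the two stacks. Origin: centre of its underside, so its top is 4 mm above; z up.

How it is judged:
By the outcome, as a careful person would: the job done as asked, in the order asked, and still so for the second after the job is handed in, with the robot touching nothing.
It also fails if it takes over 38 s, if anything falls off the work surface, if the arm or the gripper's body presses on something with over 40 N, if the wrist force passes 120 N, or if a joint passes its speed limit or range.

### The arm

A 6-joint arm with a two-finger parallel gripper is mounted at the origin on a cart in front of the work surface, level with it; the furniture and walls round the work are solid. World frame = base frame: x ahead of the robot, y to its left, z up, the work surface at z = 0. Lengths are in m, angles in degrees, forces in N, time in s.
With the tool pointing down it reaches from about 0.4 to 0.825 m from the base axis. Payload 7 kg.
Tool frame: the origin (TCP) lies at the centre of the arm's flange, where the gripper is bolted on; the fingertips stand 178 mm ahead of it and the grasp point (between the pads) lies 159 mm ahead of it (tip_reach is the distance from the TCP to the fingertips, in m); z points along the fingers, y is the line along which they close (so a half turn about z gives the same grasp; the last joint's range is limited). The gripper opens to 88 mm and grips with 3 to 60 N. Pads are 19 mm wide; open, the fingers measure 130 mm over their backs; the gripper's body (78 mm by 193 mm) begins 47 mm behind the grasp point.
Start: joints at [-55.514, 20.546, 0.682, 0, -70.136, -16.507], TCP at [0.208, -0.642, 0.405] pointing down, gripper open.
Joint ranges: [-176.03, 176.03], [-82.01, 121.73], [-58.28, 71.71], [-173.87, 95.51], [-174.79, -0.11], [-173.66, 173.66]. Speed limits (degrees/s): [136.94, 136.94, 172.46, 180, 180, 180].

### API

Orientations are given as [roll, pitch, yaw] about the fixed x, y, z axes, in that order (R = Rz(yaw) Ry(pitch) Rx(roll)).
In Python, from plant import * gives the robot as it stands.
- The arm moves only by the shell command python3 -m handwheel 'ROWS'. ROWS is JSON, a list of rows, each a list of 7 numbers: the opening, from -1 (shut) to 1 (fully open), then the shift along the tool's x, y, z as a fraction of full scale, then the turn, a rotation vector about the tool's x, y, z as a fraction of full scale. A call has 1 to 5 rows; each row shifts and turns the commanded pose from where the row before left it, along the tool's axes as they then stand; what a row does not reach is not made up. Full scale, the value 1, is 0.025 m for a shift and 6 degrees for a turn. A row lasts 1/8 s, in which the tool goes at most 62.5 mm and 10.7 degrees, less where a joint would pass 70% of its speed; a pose out of reach is approached as far as the arm can. A call with a number of a shift or a turn outside -1 to 1 is refused whole. A call with a gripper value outside its range is refused whole. The fingers move at their own pace and stop on an object; the grip force is fixed at half the most. Time passes only in rows, so rows that do not move let the fingers close. It gives the time, the measured TCP pose, the force, the opening and the grip force at its end, in the units of the state.
- get_obs(): the state, without advancing time (a new reading comes with each control period).
- snapshot(name): name is "scene" or "top"; returns a dict with "color" (480x640x3 uint8, red, green, blue), "fx", "fy", "cx", "cy" (pixels), "k1" (the pictures are not rectified: a ray, as slopes to the right and down, at radius r is drawn at 1 + k1 r^2 times it, then the intrinsics apply), "R" (3x3) and "t" (3): a world point X has camera coordinates R X + t. Camera axes: x right, y down, z forward; pixel columns grow to the right and rows downward; lengths in m; the calibration is good to about 2 mm. A picture is of the moment at which its call begins. There is no depth.
- close_job(): hands the job in; it is judged then, once.
The state is a dict: "clock": time; "joint_pos": joint angles; "qvel": joint speeds; "tau": joint torques, N m; "tool_pos": TCP position; "orientation": TCP orientation; "force": force on the tool from outside, world axes, zero at the start; "moment": the same for the moment, N m; "opening": finger opening in m; "gripper_force": force on a finger pad.
Only numpy, scipy, OpenCV 4.12 (cv2) and the standard library are available. Lean on these libraries where they do the work, as an engineer would, in place of code of your own. Each camera call takes 0.05 s, during which the arm holds its last target. There are 200 camera calls.

## Working session

There is one attempt and no reset: what is moved stays moved. The work goes in short steps, Python scripts to look and compute and a shell command to move; the robot and the scene stay as the last step left them, time stands still between calls to the robot, and variables do not carry over. Pictures are saved under pics/ and viewed, at most 10 in all, crops included, and the job is handed in when it is done.

```bash
ls; mkdir -p pics; python3 - <<'E'
from plant import *
import cv2
o=get_obs(); print({k:o[k] for k in("clock","tool_pos","orientation","opening","force")})
for n in("scene","top"):
    s=snapshot(n); cv2.imwrite(f"pics/{n}0.png",s["color"][:,:,::-1]); print({k:v for k,v in s.items() if k!="color"})
E
```

```text
pics
{'clock': 0.0, 'tool_pos': array([ 0.20829498, -0.64185134,  0.40369707]), 'orientation': array([ 1.79903020e+02, -7.51149689e-03, -1.62028432e+02]), 'opening': 0.08788472498487505, 'force': array([-0.2665389 ,  0.30379799, -0.21203151])}
{'fx': 610.6663564878231, 'fy': 610.6663564878231, 'cx': 311.5229072376552, 'cy': 238.09812220685617, 'k1': -0.11071813836100923, 'R': array([[-0.85242133, -0.52285342,  0.00147532],
       [-0.34054279,  0.55305011, -0.7603724 ],
       [ 0.39674738, -0.64866006, -0.64948567]]), 't': array([0.39295367, 0.23381035, 0.94373091])}
{'fx': 482.6083106477602, 'fy': 482.6083106477602, 'cx': 324.78530885991063, 'cy': 233.11522369381657, 'k1': -0.11644957633727429, 'R': array([[-0.00533611, -0.99990509,  0.01270161],
       [-0.98221647,  0.00285701, -0.18773023],
       [ 0.18767613, -0.01347748, -0.9821385 ]]), 't': array([-0.03833669,  0.49458893,  0.97326766])}
```

View pics/top0.png

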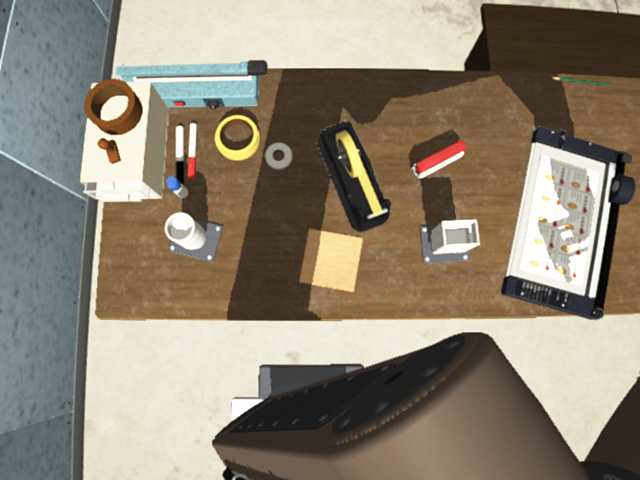

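View pics/scene0.png

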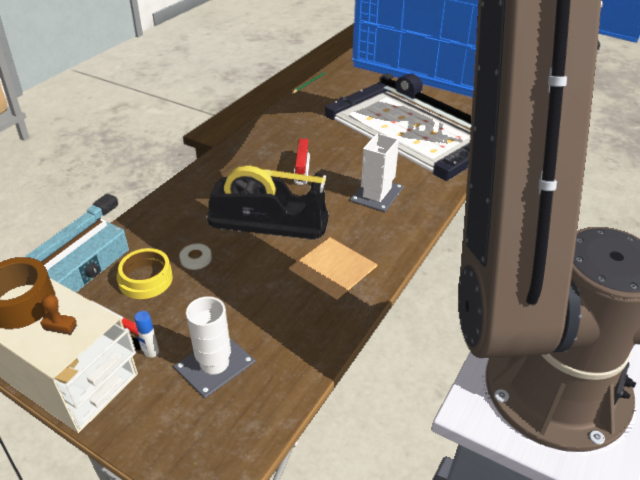

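The top view shows the tub stack at about (455,240), the pad at (333,261), partly in shadow, and the round cups at (185,232). In the scene view they are at (380,170), (335,266) and (208,335). Next I'll zoom in on the tub rim and pad.

```bash
python3 - <<'E'
import cv2,numpy as np
a=cv2.imread("pics/top0.png");b=cv2.imread("pics/scene0.png")
f=lambda im,x,y,w,h:cv2.resize(im[y:y+h,x:x+w],(400,300) ,interpolation=cv2.INTER_CUBIC)
cv2.imwrite("pics/z0.png",np.vstack([np.hstack([f(a,410,205,80,60),f(b,340,125,120,90)]),np.hstack([f(a,280,215,100,75),f(b,270,220,120,90)])]))
E
```

```text
(no output)
```

View pics/z0.png

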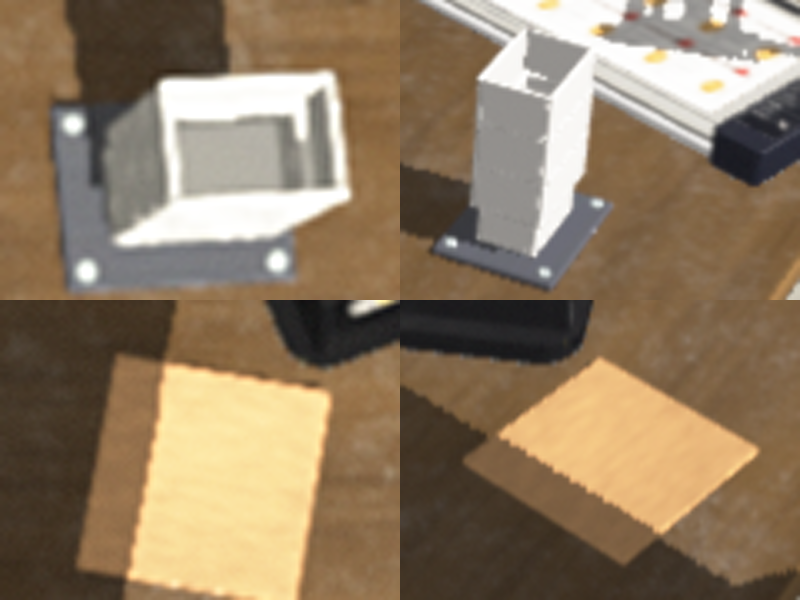

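The crops show the tub's long side running across the top image, its rim corners at (442,221), (477,219), (480,244) and (443,247), and the pad corners. I'll triangulate from these.

```bash
cat > h.py <<'E'
import numpy as np,cv2
from plant import *
def ray(s,p):
    K=np.array([[s["fx"],0,s["cx"]],[0,s["fy"],s["cy"]],[0,0,1]])
    q=cv2.undistortPoints(np.array(p,float).reshape(-1,1,2),K,np.array([s["k1"],0,0,0.]))[:,0]
    R=np.array(s["R"]);d=np.c_[q,np.ones(len(q))]@R
    return -R.T@s["t"],d
def plane(s,p,z):
    c,d=ray(s,p);return c+d*((z-c[2])/d[:,2])[:,None]
def tri(s1,p1,s2,p2):
    c1,d1=ray(s1,p1);c2,d2=ray(s2,p2);o=[]
    for a,b in zip(d1,d2):
        k=np.linalg.lstsq(np.c_[a,-b],c2-c1,rcond=None)[0]
        u,v=c1+a*k[0],c2+b*k[1];o.append([*(u+v)/2,np.linalg.norm(u-v)])
    return np.array(o)
E
python3 - <<'E'
from h import *
np.set_printoptions(precision=4,suppress=True)
T=snapshot("top");S=snapshot("scene")
P=tri(T,[(442,220.6),(477,219.4),(480,244.4),(443.5,247)],S,[(363.4,149),(378.1,133.4),(397.6,140),(385,154.1)])
print(P,P.mean(0))
for z in (.124,.128,.130):
  for s,p in((T,[(442,220.6),(477,219.4),(480,244.4),(443.5,247)]),(S,[(363.4,149),(378.1,133.4),(397.6,140),(385,154.1)])):
    q=plane(s,p,z);e=(q[1]-q[0]+q[2]-q[3])/2;f=(q[0]-q[3]+q[1]-q[2])/2
    print(z,q.mean(0),np.linalg.norm(e),np.linalg.norm(f),np.degrees(np.arctan2(-e[0],e[1]))%180, np.degrees(np.arctan2(f[1],f[0])))
a=plane(T,[(309.5,228),(362.5,238),(299.5,282)],.004);b=plane(S,[(330,237.4),(377.4,265.6),(337.5,299.8),(289.5,268.6)],.004)
print(a,(a[1]+a[2])/2);print(b,b.mean(0))
# base plate corners top view ->z .006
print(plane(T,[(420.5,226),(469,260),(423.6,262.5)],.006))
# dispenser near corner, top view + scene
print(tri(T,[(369,228),(389,212)],S,[(207,222),(326,233)]), plane(T,[(369,228),(389,212),(366,229)],0.02))
E
```

```text
[[ 0.5044 -0.2723  0.1225  0.0005]
 [ 0.5068 -0.3438  0.1224  0.0005]
 [ 0.4592 -0.3465  0.1197  0.005 ]
 [ 0.4525 -0.2702  0.1286  0.004 ]] [ 0.4807 -0.3082  0.1233  0.0025]
0.124 [ 0.4796 -0.3082  0.124 ] 0.07268238759227887 0.05179740241508346 2.8418642775823173 1.6890226226569065
0.124 [ 0.4812 -0.3067  0.124 ] 0.06704203030656558 0.04623533182670016 1.690305211955831 2.417157762172409
0.128 [ 0.4789 -0.307   0.128 ] 0.07236816006523704 0.05157346687571487 2.8418642775823173 1.6890226226568898
0.128 [ 0.4785 -0.3007  0.128 ] 0.0666394618520494 0.04595770171925266 1.690305211955831 2.4171577621723204
0.13 [ 0.4785 -0.3064  0.13  ] 0.0722110463017161 0.051461499106030505 2.8418642775823173 1.689022622656914
0.13 [ 0.4772 -0.2977  0.13  ] 0.06643817762479154 0.04581888666552885 1.6903052119558595 2.417157762172209
[[ 0.5143 -0.0073  0.004 ]
 [ 0.4915 -0.1241  0.004 ]
 [ 0.3951  0.0144  0.004 ]] [ 0.4433 -0.0549  0.004 ]
[[ 0.4903 -0.1179  0.004 ]
 [ 0.3728 -0.0939  0.004 ]
 [ 0.393   0.0227  0.004 ]
 [ 0.5095 -0.0002  0.004 ]] [ 0.4414 -0.0473  0.004 ]
[[ 0.5178 -0.2538  0.006 ]
 [ 0.4409 -0.3594  0.006 ]
 [ 0.436  -0.2573  0.006 ]]
[[ 0.5984 -0.0605  0.041   0.2358]
 [ 0.5577 -0.1992 -0.0693  0.0208]] [[ 0.5107 -0.1372  0.02  ]
 [ 0.5465 -0.1822  0.02  ]
 [ 0.5085 -0.1306  0.02  ]]
```

```bash
python3 -m handwheel '[[1,0,0,0,0,0,-1],[1,0,0,0,0,0,-1],[1,0,0,0,0,0,-1],[1,0,0,0,0,0,-1],[1,0,0,0,0,0,-1]]'; python3 -m handwheel '[[1,0,0,0,0,0,-1],[1,0,0,0,0,0,-1],[1,0,0,0,0,0,-1],[1,0,0,0,0,0,-1],[1,0,0,0,0,0,-1]]';python3 -m handwheel '[[1,0,0,0,0,0,-1],[1,0,0,0,0,0,-1],[1,0,0,0,0,0,-0.4],[1,0,0,0,0,0,0]]'
```

```text
clock: 0.82
tool_pos: [0.2083, -0.6419, 0.4044]
orientation: [180.0, 0.0, -131.8]
force: [-0.0, -0.2, -0.5]
opening: 0.0876
gripper_force: 0.0
clock: 1.45
tool_pos: [0.2083, -0.642, 0.4044]
orientation: [180.0, 0.0, -101.8]
force: [-0.3, -0.8, 0.4]
opening: 0.0876
gripper_force: 0.0
clock: 1.95
tool_pos: [0.2083, -0.642, 0.4044]
orientation: [180.0, 0.0, -87.6]
force: [0.1, 0.7, -0.0]
opening: 0.0877
gripper_force: 0.0
```

```bash
python3 -m handwheel '[[1,-1,-0.87,0,0,0,0],[1,-1,-0.87,0,0,0,0],[1,-1,-0.87,0,0,0,0],[1,-1,-0.87,0,0,0,0],[1,-1,-0.87,0,0,0,0]]'; python3 -m handwheel '[[1,-1,-0.87,0,0,0,0],[1,-1,-0.87,0,0,0,0],[1,-1,-0.87,0,0,0,0],[1,-1,-0.87,0,0,0,0],[1,-1,-0.87,0,0,0,0]]';python3 -m handwheel '[[1,-1,-0.9,0.6,0,0,0],[1,-1,-0.9,0.6,0,0,0],[1,-1,-0.9,0.6,0,0,0],[1,0,0,0.6,0,0,0],[1,0,0,0,0,0,0]]'
python3 - <<'E'
from h import *
T=snapshot("top");S=snapshot("scene")
cv2.imwrite("pics/t1.png",T["color"][:,:,::-1]);cv2.imwrite("pics/s1.png",S["color"][:,:,::-1])
f=lambda im,x,y,w,h:cv2.resize(im[y:y+h,x:x+w,::-1],(400,600) ,interpolation=cv2.INTER_CUBIC)
cv2.imwrite("pics/z1.png",np.hstack([f(T["color"],410,180,100,150),f(S["color"],340,75,100,150)]))
E
```

```text
clock: 2.58
tool_pos: [0.3124, -0.5117, 0.4047]
orientation: [-180.0, -0.0, -87.7]
force: [0.2, -0.9, 0.3]
opening: 0.0877
gripper_force: 0.0
clock: 3.2
tool_pos: [0.4158, -0.3823, 0.4047]
orientation: [-180.0, -0.0, -87.7]
force: [1.1, -0.5, -0.5]
opening: 0.0875
gripper_force: 0.0
clock: 3.82
tool_pos: [0.4791, -0.3053, 0.3434]
orientation: [179.9, 0.1, -87.6]
force: [-0.4, -0.7, 0.1]
opening: 0.0875
gripper_force: 0.0
```

View pics/z1.png

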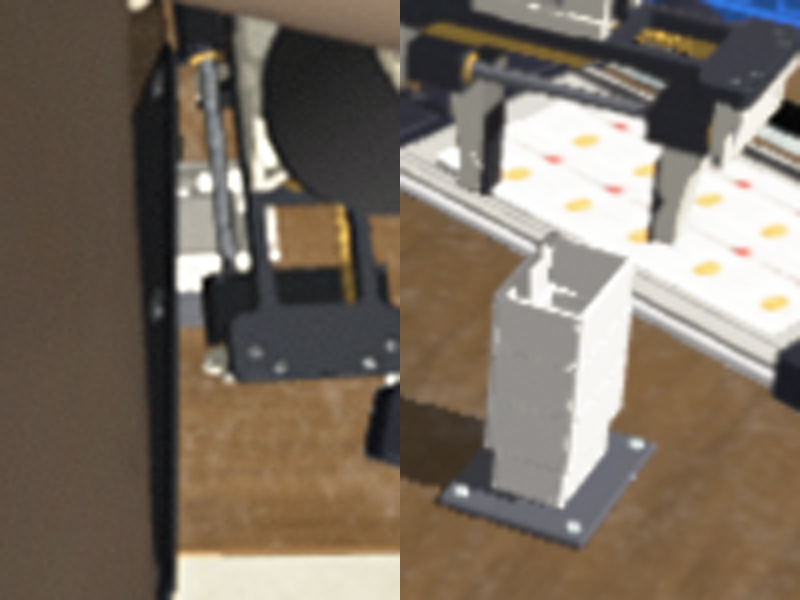

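The scene crop shows both fingertips above the tub, at about (360,122.5) and (406,135) px, and the rim below and between them. In the top view the arm hides the tub. I'll check the calibration bias against the known tip position and the base plate.

```bash
python3 - <<'E'
from h import *
np.set_printoptions(precision=4,suppress=True)
T=snapshot("top");S=snapshot("scene");o=get_obs();p=o["tool_pos"];print(p)
def proj(s,X):
    K=np.array([[s["fx"],0,s["cx"]],[0,s["fy"],s["cy"]],[0,0,1]])
    return cv2.projectPoints(np.array(X,float),cv2.Rodrigues(np.array(s["R"]))[0],np.array(s["t"]),K,np.array([s["k1"],0,0,0.]))[0][:,0]
ya=np.array([1,.04,0])
print("tips S",proj(S,[p+[0,0,-.178]+k*ya for k in(-.044,0,.044)]))
# plate corners
a=plane(T,[(420.5,226),(469,260),(423.6,262.5)],.005)
sc=lambda u,v:(340+(u-400)/4,75+v/4)
b=plane(S,[sc(440,500),sc(580,545),sc(655,442)],.005)
print(a,b)
# predicted rim outlines & collar steps at S for the plate-derived centre, rim z options
for z in(.124,.130): print(z,proj(S,[[.48+sx*.025-sy*.0014,-.307+sy*.035+sx*.001,z] for sx,sy in((1,1),(1,-1),(-1,-1),(-1,1))]))
# pad mask in both views
for s,n in((cv2.imread("pics/top0.png"),"T"),(cv2.imread("pics/scene0.png"),"S")):
    pass
E
```

```text
[ 0.4794 -0.3061  0.3454]
tips S [[403.5625 131.5098]
 [383.3203 125.9095]
 [363.5725 120.48  ]]
[[ 0.518  -0.2541  0.005 ]
 [ 0.441  -0.3597  0.005 ]
 [ 0.4362 -0.2575  0.005 ]] [[ 0.5153 -0.2459  0.005 ]
 [ 0.4341 -0.2501  0.005 ]
 [ 0.4398 -0.3554  0.005 ]]
0.124 [[363.3887 148.74  ]
 [377.6214 133.336 ]
 [399.4858 139.5059]
 [385.9216 155.3672]]
0.13 [[363.5494 146.2223]
 [377.8156 130.871 ]
 [399.7469 137.0238]
 [386.154  152.832 ]]
```

The scene camera reads about 3 px low. Corrected, the rim is at z≈0.130, the tub centre at (0.479,-0.306) and the pad centre at (0.443,-0.0545). Next I'll descend so the tips sit 24 mm below the rim, and close.

```bash
python3 -m handwheel '[[1,0,0,0.6,0,0,0],[1,0,0,0.6,0,0,0],[1,0,0,0.6,0,0,0],[1,0,0,0.6,0,0,0],[1,0,0,0,0,0,0]]'; python3 -m handwheel '[[-1,0,0,0,0,0,0],[-1,0,0,0,0,0,0],[-1,0,0,0,0,0,0],[-1,0,0,0,0,0,0],[-1,0,0,0,0,0,0]]'
python3 - <<'E'
from h import *
S=snapshot("scene");f=lambda im,x,y,w,h:cv2.resize(im[y:y+h,x:x+w,::-1],(600,600) ,interpolation=cv2.INTER_CUBIC)
cv2.imwrite("pics/z2.png",f(S["color"],330,90,120,120))
E
```

```text
clock: 4.65
tool_pos: [0.4791, -0.3053, 0.2829]
orientation: [179.8, 0.1, -87.6]
force: [-0.1, -0.1, 0.3]
opening: 0.0878
gripper_force: 0.0
clock: 5.28
tool_pos: [0.4795, -0.3055, 0.2849]
orientation: [-180.0, -0.0, -87.6]
force: [-1.0, 0.8, 1.8]
opening: 0.0496
gripper_force: 30.0
```

View pics/z2.png

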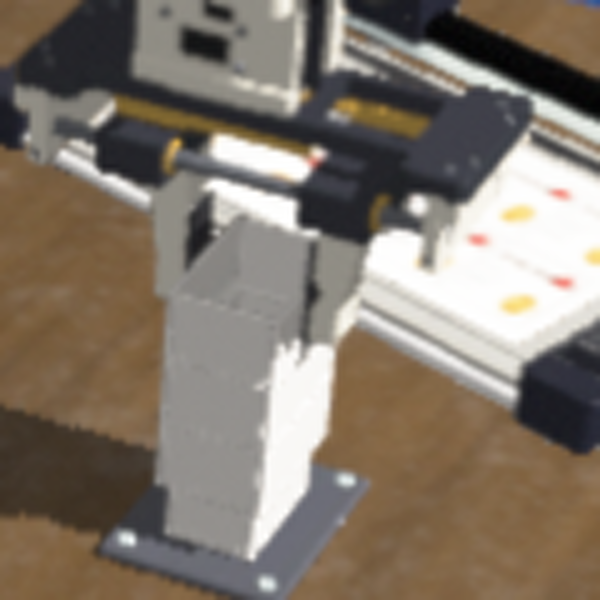

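The fingers are on the top collar with the tip just above the seam, and the opening of 49.6 mm matches the tub. I'll lift slowly, straight up.

```bash
python3 -m handwheel '[[-1,0,0,-0.15,0,0,0],[-1,0,0,-0.2,0,0,0],[-1,0,0,-0.2,0,0,0],[-1,0,0,-0.2,0,0,0],[-1,0,0,-0.2,0,0,0]]'; python3 -m handwheel '[[-1,0,0,-0.3,0,0,0],[-1,0,0,-0.4,0,0,0],[-1,0,0,-0.5,0,0,0],[-1,0,0,-0.5,0,0,0],[-1,0,0,0,0,0,0]]'
python3 - <<'E'
from h import *
S=snapshot("scene");f=lambda im,x,y,w,h:cv2.resize(im[y:y+h,x:x+w,::-1],(600,600) ,interpolation=cv2.INTER_CUBIC)
cv2.imwrite("pics/z3.png",f(S["color"],320,60,150,150))
E
```

```text
clock: 5.95
tool_pos: [0.4799, -0.3056, 0.3093]
orientation: [-179.9, -0.0, -87.6]
force: [0.6, -0.0, -0.7]
opening: 0.0502
gripper_force: 30.0
clock: 6.58
tool_pos: [0.4799, -0.3056, 0.3524]
orientation: [-179.9, -0.1, -87.6]
force: [-0.5, -0.9, -0.7]
opening: 0.0501
gripper_force: 30.0
```

View pics/z3.png

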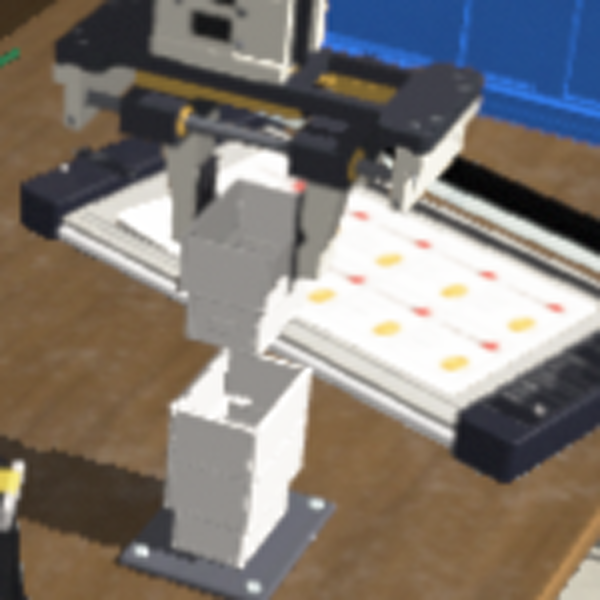

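The top tub is out and hangs straight, and the two lower tubs are still seated. I'll carry it to a point above the pad.

```bash
python3 -m handwheel '[[-1,-0.2,0,-0.5,0,0,0],[-1,-0.4,0,-0.5,0,0,0],[-1,-0.8,0.1,0,0,0,0],[-1,-0.9,0.1,0,0,0,0],[-1,-1,0.1,0,0,0,0]]'; python3 -m handwheel '[[-1,-1,0.1,0,0,0,0],[-1,-1,0.1,0,0,0,0],[-1,-1,0.1,0,0,0,0],[-1,-1,0.1,0,0,0,0],[-1,-1,0.1,0,0,0,0]]';python3 -m handwheel '[[-1,-0.8,0.1,0,0,0,0],[-1,-0.6,0.1,0,0,0,0],[-1,-0.4,0.1,0,0,0,0],[-1,0,0,0,0,0,0],[-1,0,0,0,0,0,0]]'
python3 - <<'E'
from h import *
T=snapshot("top");S=snapshot("scene");f=lambda im,x,y,w,h:cv2.resize(im[y:y+h,x:x+w,::-1],(400,400) ,interpolation=cv2.INTER_CUBIC)
cv2.imwrite("pics/z4.png",np.hstack([f(T["color"],260,130,160,160),f(S["color"],240,140,170,170)]))
E
```

```text
clock: 7.25
tool_pos: [0.468, -0.2217, 0.3757]
orientation: [180.0, 0.0, -87.6]
force: [-0.2, 0.6, -0.6]
opening: 0.0499
gripper_force: 30.0
clock: 7.88
tool_pos: [0.4501, -0.0973, 0.3758]
orientation: [-180.0, 0.0, -87.6]
force: [1.3, -0.3, -0.7]
opening: 0.0498
gripper_force: 30.0
clock: 8.5
tool_pos: [0.4417, -0.0545, 0.3759]
orientation: [180.0, -0.0, -87.6]
force: [0.3, -0.9, -0.6]
opening: 0.0498
gripper_force: 30.0
```

View pics/z4.png

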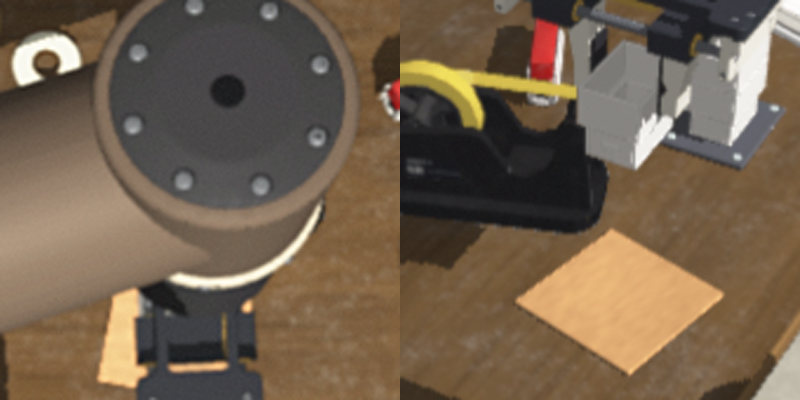

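The tub hangs above the pad with clear space below, and the pad's centre in the scene view is (333,267), unchanged. I'll lower it quickly first, then creep down to contact.

```bash
python3 -m handwheel '[[-1,0,-0.06,0.6,0,0,0],[-1,-0.03,0,1,0,0,0],[-1,0,0,1,0,0,0],[-1,0,0,1,0,0,0],[-1,0,0,1,0,0,0]]'; python3 -m handwheel '[[-1,0,0,0.7,0,0,0],[-1,0,0,0.3,0,0,0],[-1,0,0,0.1,0,0,0],[-1,0,0,0,0,0,0],[-1,0,0,0,0,0,0]]'
python3 - <<'E'
from h import *
T=snapshot("top");S=snapshot("scene");f=lambda im,x,y,w,h:cv2.resize(im[y:y+h,x:x+w,::-1],(400,400) ,interpolation=cv2.INTER_CUBIC)
cv2.imwrite("pics/z5.png",np.hstack([f(T["color"],260,150,160,160),f(S["color"],270,190,130,130)]))
E
```

```text
clock: 9.22
tool_pos: [0.4428, -0.0539, 0.2592]
orientation: [179.9, -0.0, -87.7]
force: [0.2, 0.4, -0.6]
opening: 0.0499
gripper_force: 30.0
clock: 9.85
tool_pos: [0.4433, -0.0535, 0.2339]
orientation: [-179.9, 0.0, -87.6]
force: [0.7, 0.1, -0.2]
opening: 0.0496
gripper_force: 30.0
```

View pics/z5.png

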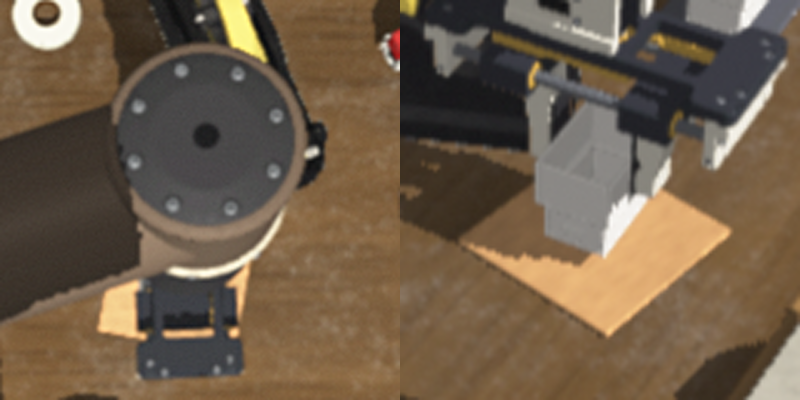

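The tub is low over the pad, roughly centred, and the gripper body is clear of the tape dispenser. Next is the creep down.

```bash
python3 -m handwheel '[[-1,0,0,0.15,0,0,0],[-1,0,0,0.15,0,0,0],[-1,0,0,0.1,0,0,0],[-1,0,0,0,0,0,0]]'; python3 -m handwheel '[[-1,0,0,0.06,0,0,0],[-1,0,0,0,0,0,0]]';python3 -m handwheel '[[-1,0,0,0.06,0,0,0],[-1,0,0,0,0,0,0]]'
```

```text
clock: 10.45
tool_pos: [0.443, -0.0535, 0.2231]
orientation: [180.0, -0.0, -87.6]
force: [-0.2, -0.4, -0.5]
opening: 0.0498
gripper_force: 30.0
clock: 10.7
tool_pos: [0.4431, -0.0535, 0.2218]
orientation: [180.0, -0.0, -87.6]
force: [0.2, -0.6, -0.0]
opening: 0.0499
gripper_force: 30.0
clock: 10.95
tool_pos: [0.4431, -0.0535, 0.2203]
orientation: [180.0, -0.0, -87.6]
force: [0.3, 0.3, 0.1]
opening: 0.0499
gripper_force: 30.0
```

```bash
python3 -m handwheel '[[-1,0,0,0.04,0,0,0],[-1,0,0,0,0,0,0]]'; python3 -m handwheel '[[-1,0,0,0.04,0,0,0],[-1,0,0,0,0,0,0]]'
```

```text
clock: 11.2
tool_pos: [0.4431, -0.0535, 0.2193]
orientation: [180.0, 0.0, -87.6]
force: [0.6, 0.7, -0.4]
opening: 0.0497
gripper_force: 30.0
clock: 11.45
tool_pos: [0.4432, -0.0535, 0.2189]
orientation: [-180.0, -0.0, -87.6]
force: [-2.4, 0.5, 7.4]
opening: 0.0497
gripper_force: 30.0
```

Contact came at 7 N, exactly at the predicted height of 0.2189. I'll release and withdraw straight up.

```bash
python3 -m handwheel '[[0,0,0,0,0,0,0],[1,0,0,0,0,0,0],[1,0,0,0,0,0,0],[1,0,0,0,0,0,0],[1,0,0,0,0,0,0]]'; python3 -m handwheel '[[1,0,0,-0.2,0,0,0],[1,0,0,-0.4,0,0,0],[1,0,0,-0.8,0,0,0],[1,0,0,-1,0,0,0],[1,0,0,-1,0,0,0]]'; python3 -m handwheel '[[1,0.8,0,-1,0,0,0],[1,1,0,-1,0,0,0],[1,1,0,-0.5,0,0,0],[1,1,0,0,0,0,0],[1,1,0,0,0,0,0]]';  python3 -m handwheel '[[1,1,0,0,0,0,0],[1,1,0,0,0,0,0],[1,1,0,0,0,0,0],[1,0.5,0,0,0,0,0],[1,0,0,0,0,0,0]]'
python3 - <<'E'
from h import *
T=snapshot("top");S=snapshot("scene");f=lambda im,x,y,w,h:cv2.resize(im[y:y+h,x:x+w,::-1],(400,400) ,interpolation=cv2.INTER_CUBIC)
cv2.imwrite("pics/z6.png",np.hstack([f(T["color"],280,210,100,100),f(S["color"],280,190,110,110)]))
E
```

```text
clock: 12.08
tool_pos: [0.4431, -0.0535, 0.2184]
orientation: [180.0, -0.0, -87.6]
force: [0.6, -0.0, -0.8]
opening: 0.0836
gripper_force: 0.0
clock: 12.7
tool_pos: [0.443, -0.0536, 0.305]
orientation: [-180.0, 0.0, -87.6]
force: [0.7, -0.5, -0.1]
opening: 0.0874
gripper_force: 0.0
clock: 13.32
tool_pos: [0.4478, -0.1742, 0.3671]
orientation: [-179.9, 0.0, -87.6]
force: [1.0, 0.5, 0.7]
opening: 0.0878
gripper_force: 0.0
clock: 13.95
tool_pos: [0.4515, -0.2613, 0.3661]
orientation: [-180.0, 0.0, -87.7]
force: [0.0, 0.1, -0.8]
opening: 0.0879
gripper_force: 0.0
```

View pics/z6.png

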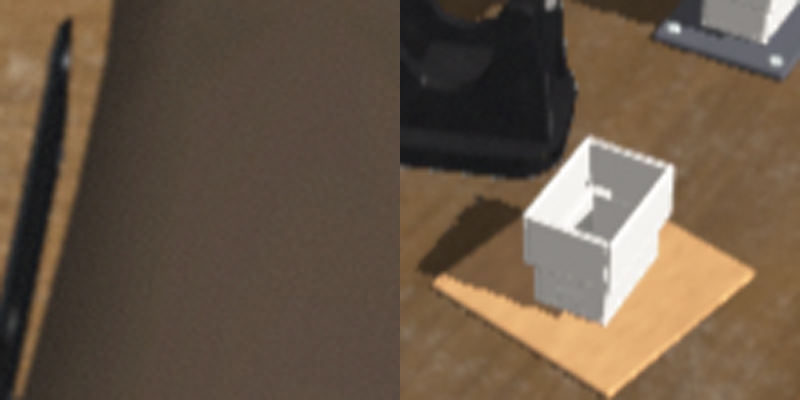

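The scene view shows the tub standing upright on the pad. I'll measure how well it is centred within that one view.

```bash
python3 - <<'E'
from h import *
S=snapshot("scene");p=lambda L:[(280+(u-400)*.275,190+v*.275) for u,v in L]
r=plane(S,p([(525,213),(592,137),(674,165),(608,242)]),.064)
d=plane(S,p([(432,285),(755,273)]),.004)
print(r.mean(0),d.mean(0),r.mean(0)-d.mean(0),np.linalg.norm(d[1]-d[0]))
E
```

```text
[ 0.44190502 -0.05048512  0.064     ] [ 0.44205146 -0.0477331   0.004     ] [-0.00014643 -0.00275202  0.06      ] 0.16762496763810472
```

The tub is within about 3 mm of the pad centre, upright and released. The arm is clear of everything, so I'll hand in.

```bash
python3 -c "
from plant import *
print(close_job())"
```

```text
the job is handed in; nothing more can be done
None
```

The top tub was pulled straight up out of its stack, set upright within about 3 mm of the pad's centre and released; the second tub stayed seated, the round cups were not touched, and the job was handed in at about 14 s.

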